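# Stack three spacer rings on a filter post by thickness

## Robot

A 6-joint arm with a two-finger parallel gripper is mounted at the origin on the work surface. World frame = base frame: x ahead of the robot, y to its left, z up, the work surface at z = 0. Lengths are in m, angles in rad, forces in N, time in s.
With the tool pointing down it reaches from about 0.325 to 0.775 m from the base axis. Payload 5.5 kg.
Tool frame: the origin (TCP) lies midway between the tips of the shut fingers; the grasp point (between the pads) lies 19 mm behind it; z points along the fingers, y is the line along which they close (so a half turn about z gives the same grasp; the last joint's range is limited). The gripper opens to 85 mm and grips with 20 to 120 N. Pads are 22 mm wide; open, the fingers measure 114 mm over their backs; the gripper's body (76 mm by 85 mm) begins 54 mm behind the grasp point. The pads swing forward as they close: fully open they stand 13 mm farther back than shut.
Start: joints at [-1.248, 0.091, 1.231, -0, 1.82, -0.057], TCP at [0.222, -0.557, 0.231] pointing down, gripper open.
Joint ranges: [-2.87, 2.87], [-0.86, 2.18], [0.17, 2.46], [-1.51, 4.65], [0.06, 2.69], [-2.65, 2.65]. Speed limits (rad/s): [2.57, 2.57, 3.01, 3.14, 3.14, 3.14].

## Interface

Orientations are given as [roll, pitch, yaw] about the fixed x, y, z axes, in that order (R = Rz(yaw) Ry(pitch) Rx(roll)).
In Python, from workcell import ctrl gives the robot as it stands. The module is installed in compiled form; this text tells all that it offers.
- The arm moves only by the shell command python3 -m handwheel 'ROWS'. ROWS is JSON, a list of rows, each a list of 5 numbers: the closure, from -1 (fully open) to 1 (shut), so that 0 is half open, then the shift along the tool's x, y, z in mm, then the turn about the tool's z in degrees. In form: [[grip, dx, dy, dz, yaw], ...]. A call has 1 to 5 rows; each row shifts and turns the commanded pose from where the row before left it, along the tool's axes as they then stand; what a row does not reach is not made up. A row lasts 1/10 s, in which the tool goes at most 50 mm and 8.59 degrees, less where a joint would pass 70% of its speed; a pose out of reach is approached as far as the arm can. A call is refused whole if a number of a shift passes 50 or a number of a turn 8.59, either way. A call with a gripper value outside its range is refused whole. The fingers move at their own pace and stop on an object; the grip force is fixed at half the most. Time passes only in rows, so rows that do not move let the fingers close. It gives the time, the measured TCP pose, the force, the opening and the grip force at its end, in the units of the state.
- ctrl.get_state(): the state, without advancing time (a new reading comes with each control period).
- ctrl.read_camera(name): name is "side" or "top"; returns a dict with "frame" (480x640x3 uint8, red, green, blue), "vertical_fov" (degrees; the focal length in pixels is half the picture's height over the tangent of half this angle, whatever the lens; pixels are square), "cx", "cy" (the principal point, pixels), "view" (4x4, takes a point from world to camera coordinates). Camera axes: x right, y up, looking along -z (the intrinsics and any distortion apply to the point x, -y, -z); pixel columns grow to the right and rows downward; lengths in m; the calibration is good to about 2 mm. A picture is of the moment at which its call begins. There is no depth.
- ctrl.job_done(): hands the job in; it is judged then, once.
The state is a dict: "clock": time; "joints": joint angles; "joint_velocities": joint speeds; "joint_efforts": joint torques, N m; "tool_pos": TCP position; "tcp_rot": TCP orientation; "force": force on the tool from outside, world axes, zero at the start; "wrist_torque": the same for the moment, N m; "width": finger opening in m; "grip_force": force on a finger pad.
Only numpy, scipy, OpenCV 4.12 (cv2) and the standard library are available. Lean on these libraries where they do the work, as an engineer would, in place of code of your own. Each camera call takes 0.05 s, during which the arm holds its last target. There are 200 camera calls.

## Task

Thread the three loose aluminium spacer rings onto the upright post of the grey round stand in order of thickness: the thickest at the bottom, then the middle one, the thinnest on top. Feel for the post and lower every ring gently rather than forcing or dropping it; then press the finished stack down with a light, steady push until the stiff white collar under it is fully home on its stop, let go, and leave everything else on the bench where it is.

Things in the scene. Friction and masses are not known exactly. Their poses are not given: they have to be found in the camera images.
- stand: round grey foot plate, 110 mm in diameter, 10 mm thick, fixed to the bench; origin: centre of its underside on the bench, z up. It carries an upright steel post and on that a stiff white plastic collar, 46 mm in diameter, 10 mm high. No more than 35 N in all may ever act on foot, post and collar
- post_nominal (a point): a point over the foot's centre, 85 mm above the bench, level with the post's flat top. The rigid upright post (16.6 mm diameter, a 1.5 mm chamfer round its top) is clamped in an oversize hole and stands off this centre by up to 6 mm along each of the foot's own x and y, unmeasured: it must be felt for. A ring let down off-centre lands on the post's top on the side where the post is
- collar (a joint): how far the white collar has been pushed down the post from its top stop, in m: 0 is up (its top face 32 mm above the bench), 0.012 is fully home (its top face 20 mm above the bench). It starts within 3 mm of the top, stays where left, carries the weight of the rings, and slides down under a push of about 7 to 8 N; at the end of its travel it stops solidly
- thick_mid (a point): the thickest of three plain aluminium spacer rings, all 46 mm in outer diameter with a 19 mm bore, told apart by thickness alone; this one is 20 mm thick, about 75 g, and starts lying flat on the bench. The point is the centre of the ring, half-way up; z is the ring's axis
- medium_mid (a point): the middle of three plain aluminium spacer rings, all 46 mm in outer diameter with a 19 mm bore, told apart by thickness alone; this one is 14 mm thick, about 52 g, and starts lying flat on the bench. The point is the centre of the ring, half-way up; z is the ring's axis
- thin_mid (a point): the thinnest of three plain aluminium spacer rings, all 46 mm in outer diameter with a 19 mm bore, told apart by thickness alone; this one is 8 mm thick, about 30 g, and starts lying flat on the bench. The point is the centre of the ring, half-way up; z is the ring's axis
- beaker: bystander: open glass beaker, 66 mm across, 85 mm high; origin at the centre of its underside
- bung: bystander: cork bung, 30 mm across, 26 mm high; origin at the centre of its underside
- dish: bystander: shallow clear plastic dish, 90 mm across, 15 mm high; origin at the centre of its underside
- pen: bystander: thick marker pen, 130 mm long, 15 mm thick, lying along its own x; origin under its middle
- washbottle: bystander: white plastic bottle, 60 mm across, 150 mm high; origin at the centre of its underside
- jar: bystander: small amber glass jar with black lid, 54 mm across, 65 mm high; origin at the centre of its underside
Not all that is in view belongs to the job. What is shaped like the part that bears thin_mid but pink is not meant.

How it is judged:
On the way, in this order (a step that is already met when the one before it is completed fails the run):
1. the thickest ring is threaded down the post onto the collar (horizontal distance between thick_mid and stand below 0.012 m and z of thick_mid in the frame of stand below 0.046 m and (angle between thick_mid's own z axis and vertical below 0.15 rad or angle between thick_mid's own z axis and vertical above 2.99 rad)), for 0.2 s.
2. the middle ring is threaded on top of it (all of step 1 and horizontal distance between medium_mid and stand below 0.012 m and z of medium_mid in the frame of stand below 0.063 m and (angle between medium_mid's own z axis and vertical below 0.15 rad or angle between medium_mid's own z axis and vertical above 2.99 rad)), for 0.2 s.
3. the thinnest ring is threaded on top (all of step 2 and horizontal distance between thin_mid and stand below 0.012 m and z of thin_mid in the frame of stand below 0.074 m and (angle between thin_mid's own z axis and vertical below 0.15 rad or angle between thin_mid's own z axis and vertical above 2.99 rad)), for 0.2 s.
At the end, for the whole second after the job is handed in: the collar is within 1.5 mm of fully home and the rings lie flat (within 0.06 rad) round the post, centres within 12 mm of the foot's centre: thickest at the bottom (centre 30 mm above the bench), then the middle one (47 mm), thinnest on top (58 mm), each within about 2.5 mm, released and at rest (value of joint collar above 0.0105 m and horizontal distance between each of thick_mid, medium_mid, thin_mid and stand below 0.012 m and z of thick_mid in the frame of stand between 0.0275 and 0.033 m and (angle between thick_mid's own z axis and vertical below 0.06 rad or angle between thick_mid's own z axis and vertical above 3.08 rad) and z of medium_mid in the frame of stand between 0.0445 and 0.05 m and (angle between medium_mid's own z axis and vertical below 0.06 rad or angle between medium_mid's own z axis and vertical above 3.08 rad) and z of thin_mid in the frame of stand between 0.0555 and 0.061 m and (angle between thin_mid's own z axis and vertical below 0.06 rad or angle between thin_mid's own z axis and vertical above 3.08 rad) and linear speed of each of thick, medium, thin below 0.02 m/s); the robot touches nothing.
It fails at once if more than 35 N acts on the stand, post or collar (contact force between stand and anything else above 35 N).
It fails at once if a bystander is shifted by more than 30 mm (distance of any of beaker, bung, dish, pen, washbottle, jar from where it was at the start of the episode above 0.03 m).
It also fails if it takes over 72 s, if anything falls off the work surface, if the arm or the gripper's body presses on something with over 40 N, if the wrist force passes 120 N, or if a joint passes its speed limit or range.

## Working session

There is one attempt and no reset: what is moved stays moved. The work goes in short steps, Python scripts to look and compute and a shell command to move; the robot and the scene stay as the last step left them, time stands still between calls to the robot, and variables do not carry over. Pictures are saved under pics/ and viewed, at most 12 in all, crops included, and the job is handed in when it is done.

```bash
mkdir -p pics
cat > h.py <<'E'
import numpy as np, cv2
from workcell import ctrl
def snap(name,fn=None):
    c=ctrl.read_camera(name)
    if fn: cv2.imwrite('pics/'+fn,cv2.cvtColor(c['frame'],cv2.COLOR_RGB2BGR))
    np.save('pics/'+name+'_view.npy',c['view'])
    return c
def ray(c,u,v):
    f=240/np.tan(np.radians(c['vertical_fov'])/2)
    d=np.array([(u-c['cx'])/f,-(v-c['cy'])/f,-1]); V=np.array(c['view']); R=V[:3,:3]
    return -R.T@V[:3,3], R.T@d
def atz(c,u,v,z):
    o,d=ray(c,u,v); return o+d*(z-o[2])/d[2]
def proj(c,p):
    f=240/np.tan(np.radians(c['vertical_fov'])/2); V=np.array(c['view']); q=V[:3,:3]@p+V[:3,3]
    return c['cx']-f*q[0]/q[2], c['cy']+f*q[1]/q[2]
E
python3 - <<'E'
from h import *
for n in('top','side'):
    c=snap(n,n+'1.png'); print(n,{k:v for k,v in c.items() if k!='frame'})
s=ctrl.get_state(); print(s['clock'],s['tool_pos'],s['tcp_rot'],s['width'],s['force'])
E
```

```text
top {'vertical_fov': 53.74247546379777, 'cx': 315.44197556116336, 'cy': 242.37601886302716, 'view': array([[ 8.97574928e-02, -9.95963447e-01, -6.35895011e-04,
        -2.99738755e-02],
       [ 9.67856074e-01,  8.70737726e-02,  2.35950797e-01,
        -5.91973061e-01],
       [-2.34942999e-01, -2.17938068e-02,  9.71764795e-01,
        -1.07429674e+00],
       [ 0.00000000e+00,  0.00000000e+00,  0.00000000e+00,
         1.00000000e+00]])}
side {'vertical_fov': 53.80585411577069, 'cx': 327.03845126249956, 'cy': 245.31602699807868, 'view': array([[-0.91912165, -0.39396491,  0.00265454,  0.51857458],
       [ 0.25918879, -0.59958658,  0.75717706, -0.20845119],
       [-0.29670957,  0.69662586,  0.6532043 , -0.78096246],
       [ 0.        ,  0.        ,  0.        ,  1.        ]])}
0.1 [ 0.22234571 -0.55699923  0.23023793] [-3.13976818e+00 -1.24484873e-04  3.79784354e-01] 0.08518716347283402 [-0.61306115 -0.25932196  0.86570245]
```

View pics/top1.png

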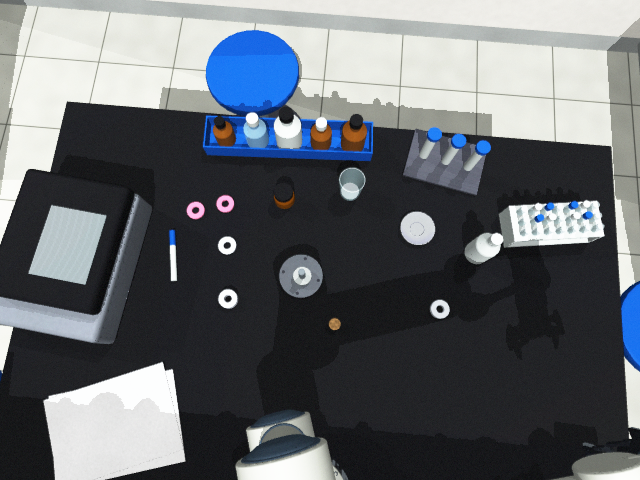

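View pics/side1.png

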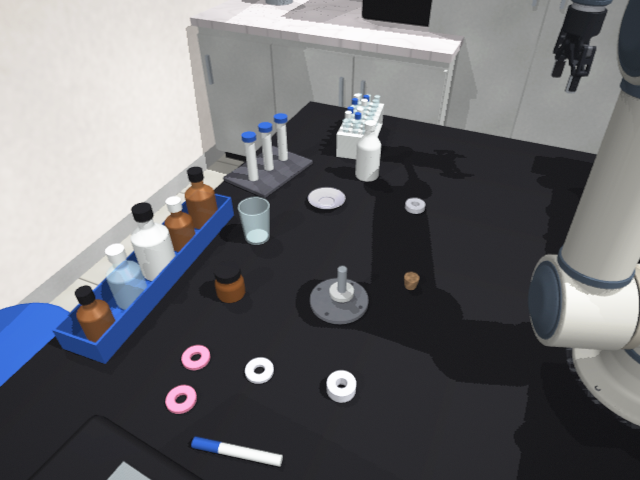

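The top view shows three rings, at (228,299), (227,245) and (440,309), with the stand at (301,276). In the side view they are at (342,386), which looks thick, (259,370), which looks thin, and (415,206). I'll enlarge these to check thickness.

Run:
```python
from h import *
s=cv2.imread('pics/side1.png');t=cv2.imread('pics/top1.png')
def cr(im,u,v,w=26,S=250): return cv2.resize(im[v-w:v+w,u-w:u+w],(S,S),interpolation=cv2.INTER_CUBIC)
a=np.hstack([cr(s,342,386),cr(s,259,370),cr(s,415,206)]);b=np.hstack([cr(t,228,299),cr(t,227,245),cr(t,440,309)])
cv2.imwrite('pics/m1.png',np.vstack([a,b]))
T=ctrl.read_camera('top');Sd=ctrl.read_camera('side')
for n,c,pts in(('top',T,[(228,299),(227,245),(440,309)]),('side',Sd,[(342,381),(259,368),(415,203)])):
    for p in pts: print(n,p,atz(c,*p,.01).round(4))
print('foot',atz(T,301,276,.01).round(4), atz(Sd,339,300,.01).round(4))
print('post top T',atz(T,302,271,.085),atz(Sd,342,268,.085))
for n,p in (('pen',(173,256)),('bung',(335,324)),('jar',(284,200)),('beaker',(352,190)),('dish',(418,228)),('wb',(475,258))): print(n,atz(T,*p,.01).round(3))
```

```text
top (228, 299) [0.4437 0.2275 0.01  ]
top (227, 245) [0.58   0.2483 0.01  ]
top (440, 309) [ 0.4662 -0.2964  0.01  ]
side (342, 381) [0.4448 0.2182 0.01  ]
side (259, 368) [0.5783 0.2491 0.01  ]
side (415, 203) [ 0.4662 -0.301   0.01  ]
foot [0.5174 0.0529 0.01  ] [0.5148 0.0584 0.01  ]
post top T [0.51700523 0.04819225 0.085     ] [0.51422791 0.04944441 0.085     ]
pen [0.539 0.381 0.01 ]
bung [ 0.407 -0.042  0.01 ]
jar [0.713 0.116 0.01 ]
beaker [ 0.756 -0.058  0.01 ]
dish [ 0.668 -0.234  0.01 ]
wb [ 0.603 -0.381  0.01 ]
```

View pics/m1.png

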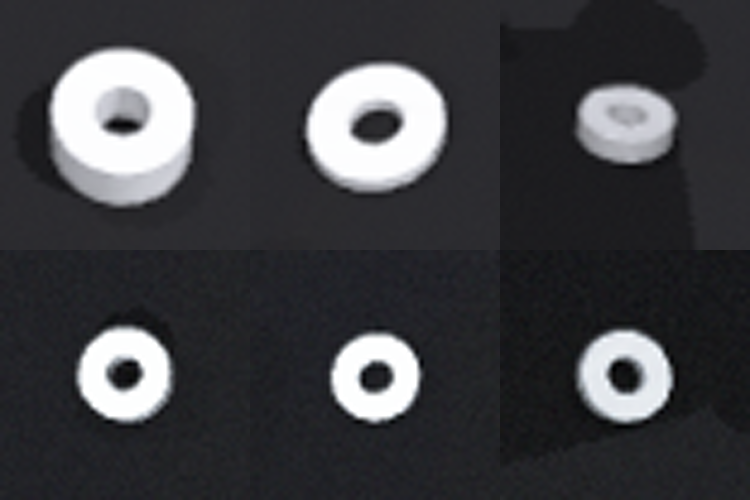

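Thickest is side (342,386), thinnest is (259,370) and the middle one is (415,206). I'll turn the tool to yaw 90° so the fingers close along world x, and get refined ring coordinates.

```bash
python3 -m handwheel '[[-1,0,0,0,-8.53],[-1,0,0,0,-8.53],[-1,0,0,0,-8.53],[-1,0,0,0,-8.53]]' >/dev/null;  python3 -m handwheel '[[-1,0,0,0,-8.53],[-1,0,0,0,-8.53],[-1,0,0,0,-8.53],[-1,0,0,0,-8.53]]'
python3 - <<'E'
from h import *
T=ctrl.read_camera('top');S=ctrl.read_camera('side')
for n,z,t,s in(('thick',.02,(227.8,298.6),(341.4,381.8)),('thin',.008,(227.2,245.4),(259,369.4)),('med',.014,(440,309),(415.6,203.7))):
    print(n,atz(T,*t,z).round(4),atz(S,*s,z).round(4))
a=cv2.resize(S['frame'][250:330,300:380],(600,600),interpolation=cv2.INTER_CUBIC)
cv2.imwrite('pics/post.png',a[:,:,::-1])
print(ctrl.get_state()['joints'])
E
```

```text
clock: 1.0
tool_pos: [0.2224, -0.5572, 0.231]
tcp_rot: [-3.141, -0.001, 1.577]
force: [-0.1, -0.5, -0.3]
width: 0.0853
grip_force: 0.0
thick [0.4437 0.2261 0.02  ] [0.4429 0.226  0.02  ]
thin [0.5794 0.2481 0.008 ] [0.5779 0.2504 0.008 ]
med [ 0.4657 -0.2954  0.014 ] [ 0.4631 -0.2932  0.014 ]
[-1.24770314e+00  9.13042010e-02  1.23099927e+00  6.73839095e-06
  1.81980083e+00 -1.24903774e+00]
```

View pics/post.png

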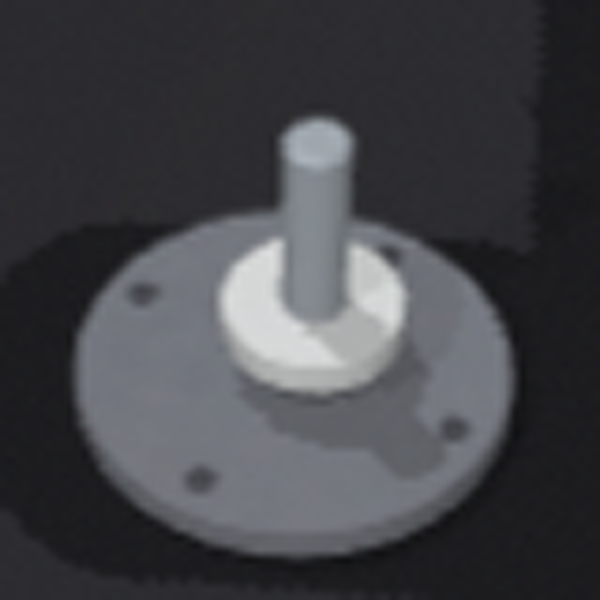

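Post top is at about (342.4,268.9) in the side view, roughly world (0.515,0.050). Next I move over the thick ring.

```bash
for i in 1 2 3 4; do :; done
python3 -m handwheel '[[-1,39,11,0,0],[-1,39,11,0,0],[-1,39,11,0,0],[-1,39,11,0,0],[-1,39,11,0,0]]' >/dev/null
python3 -m handwheel '[[-1,39,11,0,0],[-1,39,11,0,0],[-1,39,11,0,0],[-1,39,11,0,0],[-1,39,11,0,0]]' >/dev/null
python3 -m handwheel '[[-1,39,11,0,0],[-1,39,11,0,0],[-1,39,11,0,0],[-1,39,11,0,0],[-1,39,11,0,0]]' >/dev/null
python3 -m handwheel '[[-1,39,11,0,0],[-1,39,11,0,0],[-1,39,11,0,0],[-1,39,11,0,0],[-1,0,0,0,0]]'
```

```text
clock: 3.1
tool_pos: [0.4314, 0.1875, 0.2301]
tcp_rot: [-3.14, -0.001, 1.571]
force: [-0.0, -1.2, -0.1]
width: 0.0855
grip_force: 0.0
```

```bash
python3 -m handwheel '[[-1,38.5,12,0,0],[-1,0,0,45,0],[-1,0,0,45,0],[-1,0,0,45,0],[-1,0,0,45,0]]' >/dev/null
python3 -m handwheel '[[-1,0,0,30,0],[-1,0,0,17,0],[-1,0,0,0,0],[-1,0,0,0,0]]'
python3 -m handwheel '[[0.0,0,0,0,0],[0.5,0,0,0,0],[1,0,0,0,0],[1,0,0,0,0],[1,0,0,0,0]]'
python3 -m handwheel '[[1,0,0,0,0],[1,0,0,0,0],[1,0,0,0,0]]'
python3 - <<'E'
from h import *
S=ctrl.read_camera('side'); a=cv2.resize(S['frame'][300:430,270:420],(750,600),interpolation=cv2.INTER_CUBIC)
cv2.imwrite('pics/g1.png',a[:,:,::-1])
E
```

```text
clock: 4.0
tool_pos: [0.4436, 0.2219, 0.0049]
tcp_rot: [3.141, 0.0, 1.568]
force: [-0.4, 0.3, 0.2]
width: 0.0855
grip_force: 0.0
clock: 4.5
tool_pos: [0.4445, 0.2227, 0.0063]
tcp_rot: [3.139, -0.001, 1.571]
force: [-0.2, 0.0, 5.6]
width: 0.044
grip_force: 61.2
clock: 4.8
tool_pos: [0.4445, 0.2227, 0.0063]
tcp_rot: [3.139, -0.001, 1.571]
force: [-1.2, -1.3, 5.7]
width: 0.044
grip_force: 61.2
```

View pics/g1.png

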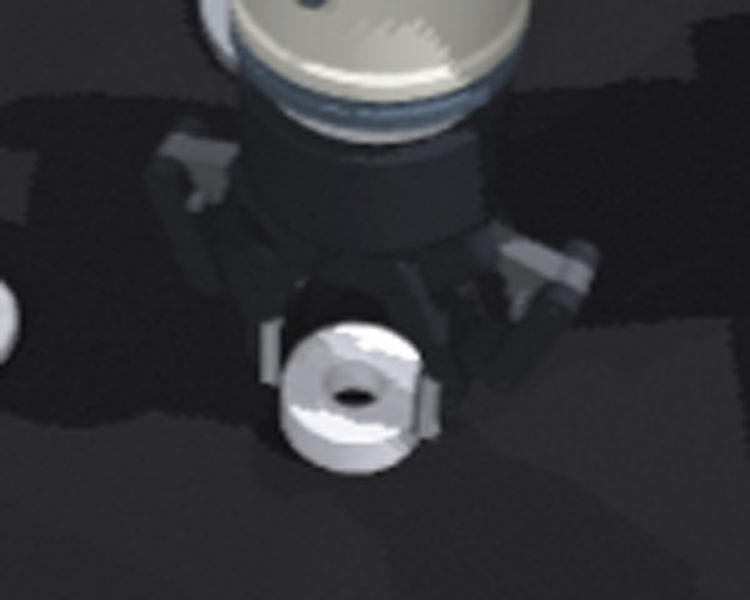

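The ring is held squarely. I'll lift it and go above the post.

```bash
python3 -m handwheel '[[1,0,0,-20,0],[1,0,0,-40,0],[1,0,0,-47,0],[1,-26,10.5,0,0],[1,-30,12,0,0]]' >/dev/null
python3 -m handwheel '[[1,-30,12,0,0],[1,-30,12,0,0],[1,-30,12,0,0],[1,-30,12,0,0],[1,0,0,0,0]]'
python3 -m handwheel '[[1,0,0,0,0],[1,0,0,0,0]]'
python3 - <<'E'
from h import *
S=ctrl.read_camera('side'); a=cv2.resize(S['frame'][220:320,290:390],(600,600),interpolation=cv2.INTER_CUBIC)
cv2.imwrite('pics/g2.png',a[:,:,::-1])
p=ctrl.get_state()['tool_pos']
print(p,proj(S,p+[0,.0033,.0137]),atz(S,342.4,268.9,.085))
E
```

```text
clock: 5.85
tool_pos: [0.5148, 0.043, 0.1113]
tcp_rot: [3.141, 0.002, 1.567]
force: [-0.6, -0.1, 0.2]
width: 0.0438
grip_force: 61.4
clock: 6.05
tool_pos: [0.5137, 0.0469, 0.1113]
tcp_rot: [-3.141, -0.0, 1.571]
force: [1.0, 0.6, -1.3]
width: 0.0441
grip_force: 61.4
[0.51367451 0.04715081 0.1113401 ] (np.float64(342.6216146459975), np.float64(251.62120062601406)) [0.5127102  0.05131927 0.085     ]
```

View pics/g2.png

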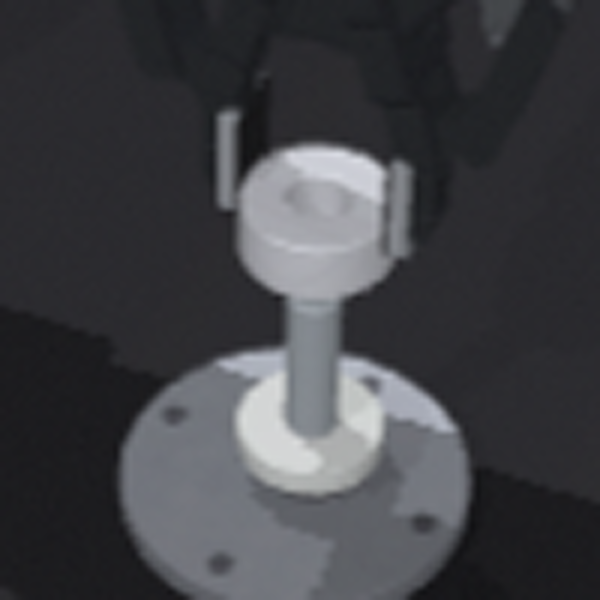

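Side view: ring bore centre at about (342.8,253), post axis at column 342.3, so nearly aligned. I'll lower it gently and feel.

```bash
python3 -m handwheel '[[1,-1,0,10,0],[1,0,0,5,0],[1,0,0,0,0],[1,0,0,0,0]]'
for k in a; do python3 -m handwheel '[[1,0,0,2,0],[1,0,0,0,0],[1,0,0,0,0]]'; python3 -m handwheel '[[1,0,0,2,0],[1,0,0,0,0],[1,0,0,0,0]]';  python3 -m handwheel '[[1,0,0,1,0],[1,0,0,0,0],[1,0,0,0,0]]'; done | egrep 'pos|force:'
python3 -c "
from h import *
print(ctrl.get_state()['wrist_torque'])"
```

```text
clock: 6.5
tool_pos: [0.5136, 0.0455, 0.0958]
tcp_rot: [-3.141, -0.0, 1.571]
force: [0.6, -0.2, -0.3]
width: 0.0442
grip_force: 61.4
tool_pos: [0.514, 0.0452, 0.0944]
force: [0.2, -0.2, -0.8]
grip_force: 61.4
tool_pos: [0.5139, 0.0452, 0.0922]
force: [-0.3, 0.5, -0.0]
grip_force: 61.4
tool_pos: [0.5139, 0.0452, 0.0912]
force: [-0.4, -0.6, -0.2]
grip_force: 61.4
[-0.04861055  0.02998506 -0.03038181]
```

```bash
f(){ egrep 'pos|force:' | grep -v grip; }
python3 -m handwheel '[[1,0,0,1,0],[1,0,0,0,0],[1,0,0,0,0]]'|f
python3 -m handwheel '[[1,0,0,1,0],[1,0,0,0,0],[1,0,0,0,0]]'|f
python3 -m handwheel '[[1,0,0,1,0],[1,0,0,0,0],[1,0,0,0,0]]'|f
python3 -c "
from h import *
for i in range(4):
  S=ctrl.read_camera('side'); s=ctrl.get_state(); print(s['wrist_torque'].round(3),s['force'].round(2))"
```

```text
tool_pos: [0.5139, 0.0452, 0.0903]
force: [-0.4, 0.6, -0.8]
tool_pos: [0.5139, 0.0452, 0.0892]
force: [-0.6, -0.1, -1.0]
tool_pos: [0.5139, 0.0452, 0.0882]
force: [-0.2, -0.1, -0.8]
[-0.031 -0.014 -0.053] [-0.55 -0.36  0.06]
[-0.005 -0.004  0.012] [-0.05 -0.05 -1.24]
[ 0.027 -0.048  0.025] [-0.41 -0.58 -0.59]
[ 0.03   0.023 -0.041] [-0.77  0.48 -0.51]
```

```bash
f(){ egrep 'pos|force:' | grep -v grip; }
python3 -m handwheel '[[1,0,0,1,0],[1,0,0,1,0],[1,0,0,0,0]]'|f
python3 -m handwheel '[[1,0,0,1,0],[1,0,0,1,0],[1,0,0,0,0]]'|f
python3 -m handwheel '[[1,0,0,1,0],[1,0,0,1,0],[1,0,0,0,0]]'|f
python3 -c "
from h import *
for i in range(4):
  S=ctrl.read_camera('side'); s=ctrl.get_state(); print(s['wrist_torque'].round(3),s['force'].round(2))"
```

```text
tool_pos: [0.5138, 0.0452, 0.086]
force: [0.4, 0.4, -0.5]
tool_pos: [0.5138, 0.0453, 0.084]
force: [-1.1, -0.4, -0.3]
tool_pos: [0.5138, 0.0453, 0.082]
force: [0.4, -0.2, -0.2]
[-0.006  0.02   0.039] [-0.03 -0.81 -0.77]
[ 0.024 -0.018  0.003] [ 0.92 -0.14 -0.88]
[ 0.036 -0.015 -0.069] [-0.29  0.59 -1.15]
[-0.02  -0.008 -0.001] [-0.36 -0.48 -1.23]
```

It has threaded with no contact force. Carrying on down.

```bash
f(){ egrep 'pos|force:' | grep -v grip; }
python3 -m handwheel '[[1,0,0,4,0],[1,0,0,4,0],[1,0,0,4,0],[1,0,0,0,0]]'|f
python3 -m handwheel '[[1,0,0,4,0],[1,0,0,4,0],[1,0,0,4,0],[1,0,0,0,0]]'|f
python3 -m handwheel '[[1,0,0,4,0],[1,0,0,4,0],[1,0,0,4,0],[1,0,0,0,0]]'|f
python3 -m handwheel '[[1,0,0,2,0],[1,0,0,2,0],[1,0,0,0,0]]'|f
python3 -m handwheel '[[1,0,0,1,0],[1,0,0,1,0],[1,0,0,0,0]]'|f
```

```text
tool_pos: [0.5135, 0.0452, 0.0692]
force: [-0.3, 0.0, -1.6]
tool_pos: [0.5136, 0.0452, 0.0574]
force: [0.5, 0.9, -1.1]
tool_pos: [0.5136, 0.0452, 0.0454]
force: [0.6, 0.3, -0.4]
tool_pos: [0.5137, 0.0452, 0.0419]
force: [0.1, 0.4, -1.4]
tool_pos: [0.5139, 0.0453, 0.0402]
force: [-0.1, -0.9, -0.9]
```

```bash
f(){ egrep 'pos|force:' | grep -v grip; }
python3 -m handwheel '[[1,0,0,1,0],[1,0,0,0,0]]'|f
python3 -m handwheel '[[1,0,0,1,0],[1,0,0,0,0]]'|f
python3 -m handwheel '[[1,0,0,1,0],[1,0,0,0,0]]'|f
python3 -m handwheel '[[1,0,0,0.7,0],[1,0,0,0,0]]'|f
python3 -m handwheel '[[1,0,0,0.7,0],[1,0,0,0,0]]'|f
```

```text
tool_pos: [0.5139, 0.0453, 0.0392]
force: [0.2, -0.4, -0.5]
tool_pos: [0.5139, 0.0452, 0.0381]
force: [0.5, -0.4, -1.8]
tool_pos: [0.5139, 0.0452, 0.0371]
force: [0.3, 0.0, -0.7]
tool_pos: [0.514, 0.0452, 0.0367]
force: [0.9, -0.4, -0.9]
tool_pos: [0.5141, 0.0453, 0.0366]
force: [-1.8, 0.3, 4.8]
```

Contact (4.8 N) at the expected collar height. Releasing, rising, and heading for the middle ring.

```bash
python3 -m handwheel '[[0.0,0,0,-0.5,0],[-1,0,0,0,0],[-1,0,0,0,0],[-1,0,0,0,0],[-1,0,0,0,0]]'
python3 -m handwheel '[[-1,0,0,-20,0],[-1,0,0,-40,0],[-1,0,0,-40,0],[-1,0,0,-20,0],[-1,0,0,0,0]]'
python3 - <<'E'
from h import *
S=ctrl.read_camera('side'); cv2.imwrite('pics/s3.png',cv2.resize(S['frame'][220:320,290:390],(500,500),interpolation=cv2.INTER_CUBIC)[:,:,::-1])
E
```

```text
clock: 12.9
tool_pos: [0.5139, 0.0453, 0.0361]
tcp_rot: [-3.141, -0.0, 1.571]
force: [-0.1, 0.1, 0.9]
width: 0.0854
grip_force: 0.0
clock: 13.4
tool_pos: [0.5157, 0.0453, 0.1607]
tcp_rot: [3.134, -0.0, 1.571]
force: [0.3, -0.3, -0.2]
width: 0.0853
grip_force: 0.0
```

View pics/s3.png

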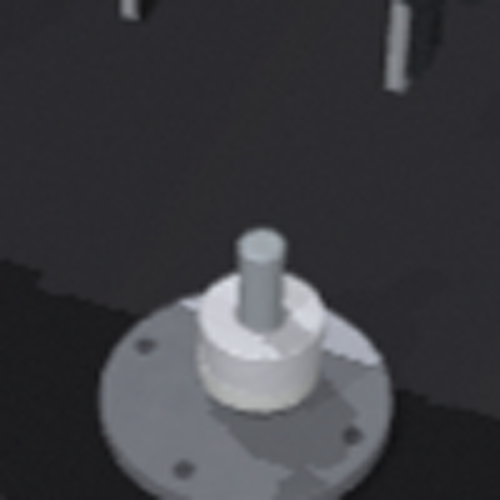

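The thick ring sits flat on the collar around the post at crop (262,330). Now the middle ring: target TCP (0.4645, -0.2976).

```bash
python3 -m handwheel '[[-1,-35,-5,0,0],[-1,-35,-5,0,0],[-1,-35,-5,0,0],[-1,-35,-5,0,0],[-1,-35,-5,0,0]]' >/dev/null
python3 -m handwheel '[[-1,-35,-5,0,0],[-1,-35,-5,0,0],[-1,-35,-5,0,0],[-1,-35,-5,0,0],[-1,-28,-4.5,0,0]]' >/dev/null
python3 -m handwheel '[[-1,0,0,40,0],[-1,0,0,40,0],[-1,0,0,20,0],[-1,0,0,0,0],[-1,0,0,0,0]]'
```

```text
clock: 14.95
tool_pos: [0.4639, -0.2973, 0.0553]
tcp_rot: [-3.14, -0.001, 1.571]
force: [0.3, -0.2, 1.2]
width: 0.0854
grip_force: 0.0
```

```bash
python3 -m handwheel '[[-1,0,0,30,0],[-1,0,0,17,0],[-1,0,0,0,0],[-1,0,0,0,0]]'
python3 -m handwheel '[[0.0,0,0,0,0],[0.5,0,0,0,0],[1,0,0,0,0],[1,0,0,0,0],[1,0,0,0,0]]'
python3 -m handwheel '[[1,0,0,-15,0],[1,0,0,-40,0],[1,0,0,-50,0],[1,0,0,0,0],[1,0,0,0,0]]'
```

```text
clock: 15.35
tool_pos: [0.4652, -0.2982, 0.0111]
tcp_rot: [3.14, 0.001, 1.571]
force: [-0.5, 0.2, -0.2]
width: 0.0854
grip_force: 0.0
clock: 15.85
tool_pos: [0.4661, -0.2995, 0.0141]
tcp_rot: [3.137, 0.005, 1.571]
force: [-2.1, -0.7, 21.2]
width: 0.021
grip_force: 11.6
clock: 16.35
tool_pos: [0.4654, -0.2984, 0.117]
tcp_rot: [3.138, 0.003, 1.571]
force: [-0.0, 0.8, 0.1]
width: 0.0001
grip_force: 0.0
```

The fingers closed over the ring's top (they were too high), so tip height at 46 mm opening is about TCP + 4 mm. I'll reopen and check where the ring is.

```bash
python3 -m handwheel '[[-1,0,0,-30,0],[-1,0,0,0,0],[-1,0,0,0,0],[-1,0,0,0,0]]'
python3 - <<'E'
from h import *
S=ctrl.read_camera('side');a=S['frame'][180:230,390:440]
old=cv2.imread('pics/side1.png')[180:230,390:440]
cv2.imwrite('pics/m3.png',np.hstack([cv2.resize(x,(400,400),interpolation=cv2.INTER_CUBIC) for x in(a[:,:,::-1],old)]))
E
```

```text
clock: 16.75
tool_pos: [0.4639, -0.2973, 0.1424]
tcp_rot: [-3.139, -0.002, 1.571]
force: [0.2, -0.1, -0.6]
width: 0.0576
grip_force: 0.0
```

View pics/m3.png

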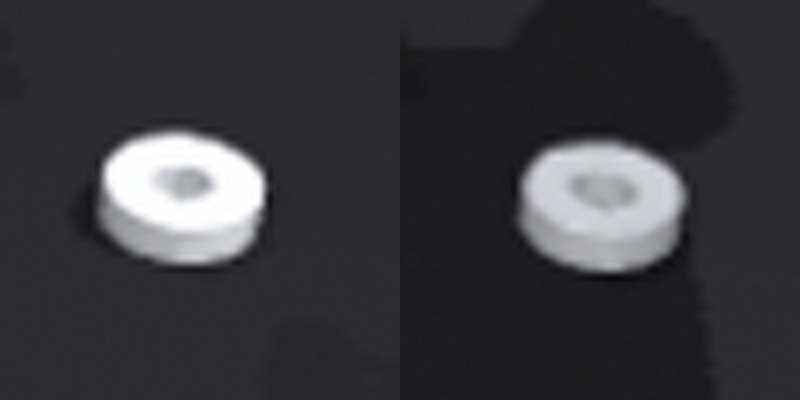

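Ring bore moved from side (415.4,203.8) to (413.0,202.8), a few mm.

Run:
```python
from h import *
S=ctrl.read_camera('side')
d=atz(S,413.0,202.8,.014)-atz(S,415.5,203.8,.014)
print(d.round(4),np.array([.4644,-.2943,0])+d)
T=ctrl.read_camera('top')['frame']; print(T[285:335:4,416:466:4].mean(2).astype(int))
```

```text
[ 0.0065 -0.0016  0.    ] [ 0.47087965 -0.29587684  0.        ]
[[ 29  36  30  32  20  21  33  31  30  38  15  49 208]
 [ 30  28  29  30  28  32  34  29  33  34  33 192 241]
 [ 24  29  31  31  32  27  36  30  31  32 176 238 249]
 [ 29  29  29  29  20  98 216  71  31 149 235 249 247]
 [ 29  28  29  27 162 250 250 250 129 229 248 248 213]
 [ 30  30  30  31 250 246  24 112 221 247 249 233  24]
 [ 31  29  29  29 233 251  44 210 245 249 239  38  21]
 [ 31  30  29  31  32  53  91  99 249 244  32  39  18]
 [ 33  32  28  30  30 102 108 129 117  49  27  22  19]
 [ 30  25  22  41 116 140 150 124 104  75  23  23  20]
 [ 29  20  35  98 101 216 194 150  35  29  23  17  62]
 [ 26  34  95  97 226 232 218  29  29  31  23  10  32]
 [ 32  95  92 198 242 239 223  34  30  30  31  30  31]]
```

```bash
python3 -m handwheel '[[-1,-2,7,30,0],[-1,0,0,40,0],[-1,0,0,30,0],[-1,0,0,20,0],[-1,0,0,10,0]]' >/dev/null
python3 -m handwheel '[[-1,0,0,8,0],[-1,0,0,0,0],[-1,0,0,0,0]]'
python3 -m handwheel '[[-1,0,0,2,0],[-1,0,0,0,0],[-1,0,0,0,0]]'
```

```text
clock: 17.7
tool_pos: [0.472, -0.3002, 0.0075]
tcp_rot: [3.14, 0.001, 1.571]
force: [-0.1, 0.2, -0.6]
width: 0.0851
grip_force: 0.0
clock: 18.0
tool_pos: [0.4717, -0.2999, 0.0049]
tcp_rot: [3.141, 0.001, 1.571]
force: [-0.3, -0.5, 0.1]
width: 0.0855
grip_force: 0.0
```

```bash
python3 -m handwheel '[[-1,0,0,3.5,0],[-1,0,0,0,0],[-1,0,0,0,0]]'
python3 -m handwheel '[[0.0,0,0,0,0],[0.3,0,0,0,0],[0.6,0,0,0,0],[1,0,0,0,0],[1,0,0,0,0]]'
```

```text
clock: 18.3
tool_pos: [0.4713, -0.2997, 0.0006]
tcp_rot: [-3.141, -0.0, 1.571]
force: [0.1, -0.1, 0.0]
width: 0.0857
grip_force: 0.0
clock: 18.8
tool_pos: [0.4718, -0.3001, 0.0016]
tcp_rot: [3.141, 0.001, 1.571]
force: [-0.1, 0.2, 3.6]
width: 0.0438
grip_force: 61.4
```

```bash
python3 -m handwheel '[[1,0,0,-15,0],[1,0,0,-40,0],[1,0,0,-50,0],[1,20,2.3,0,0],[1,35,4,0,0]]' >/dev/null
python3 -m handwheel '[[1,35,4,0,0],[1,35,4,0,0],[1,35,4,0,0],[1,35,4,0,0],[1,35,4,0,0]]' >/dev/null
python3 -m handwheel '[[1,35,4.5,0,0],[1,35,4.5,0,0],[1,35,4.5,0,0],[1,10,2,0,0],[1,0,0,0,0]]' >/dev/null
python3 -m handwheel '[[1,0,0,0,0],[1,0,0,0,0],[1,0,0,0,0]]'
python3 - <<'E'
from h import *
S=ctrl.read_camera('side'); cv2.imwrite('pics/g4.png',cv2.resize(S['frame'][220:320,290:390],(500,500),interpolation=cv2.INTER_CUBIC)[:,:,::-1])
E
```

```text
clock: 20.6
tool_pos: [0.5132, 0.044, 0.1059]
tcp_rot: [-3.142, 0.0, 1.569]
force: [-0.1, -0.6, -1.3]
width: 0.044
grip_force: 61.2
```

View pics/g4.png

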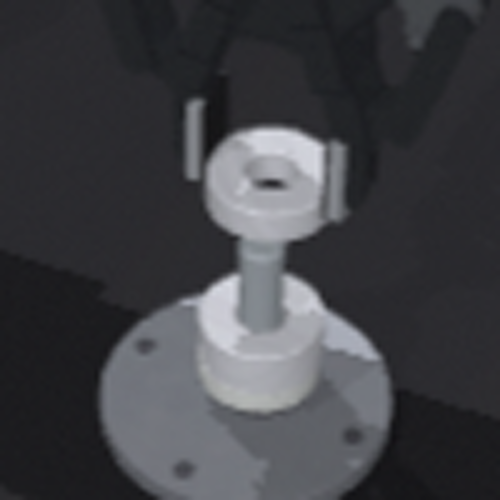

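```bash
python3 - <<'E'
from h import *
S=ctrl.read_camera('side')
print(atz(S,342.8,253,.125)-[.5137,.0471,.125], atz(S,343.6,254.4,.1183)-[.5132,.0441,.1183])
E
python3 -m handwheel '[[1,1,1,8,0],[1,0,0,0,0],[1,0,0,0,0]]'
```

```text
[-0.00161863  0.00650956  0.        ] [-1.11129375e-03  5.30360997e-03 -4.16333634e-17]
clock: 21.0
tool_pos: [0.5139, 0.0462, 0.0972]
tcp_rot: [-3.14, 0.0, 1.571]
force: [-0.0, 0.4, -0.0]
width: 0.0438
grip_force: 61.2
```

```bash
f(){ egrep 'pos|force:' | grep -v grip; }
python3 -m handwheel '[[1,0,0,4,0],[1,0,0,4,0],[1,0,0,0,0]]'|f
python3 -m handwheel '[[1,0,0,1,0],[1,0,0,0,0],[1,0,0,0,0]]'|f
python3 -m handwheel '[[1,0,0,1,0],[1,0,0,0,0],[1,0,0,0,0]]'|f
python3 -m handwheel '[[1,0,0,1,0],[1,0,0,0,0],[1,0,0,0,0]]'|f
python3 -m handwheel '[[1,0,0,1,0],[1,0,0,0,0],[1,0,0,0,0]]'|f
python3 -m handwheel '[[1,0,0,1,0],[1,0,0,0,0],[1,0,0,0,0]]'|f
```

```text
tool_pos: [0.5138, 0.0463, 0.089]
force: [-0.2, 0.1, -0.5]
tool_pos: [0.5143, 0.0463, 0.089]
force: [0.6, -0.4, -0.6]
tool_pos: [0.5142, 0.0462, 0.0879]
force: [0.8, 0.9, -1.0]
tool_pos: [0.5142, 0.0463, 0.0868]
force: [-0.2, 0.3, -1.0]
tool_pos: [0.5142, 0.0463, 0.0858]
force: [-0.8, -0.3, -0.9]
tool_pos: [0.5142, 0.0462, 0.0848]
force: [-0.2, 0.0, 0.1]
```

```bash
f(){ egrep 'pos|force:' | grep -v grip; }
python3 -m handwheel '[[1,0,0,1,0],[1,0,0,1,0],[1,0,0,0,0]]'|f
python3 -m handwheel '[[1,0,0,1,0],[1,0,0,1,0],[1,0,0,0,0]]'|f
python3 -m handwheel '[[1,0,0,1,0],[1,0,0,1,0],[1,0,0,0,0]]'|f
python3 -m handwheel '[[1,0,0,2,0],[1,0,0,2,0],[1,0,0,2,0],[1,0,0,0,0]]'|f
python3 -m handwheel '[[1,0,0,2,0],[1,0,0,2,0],[1,0,0,2,0],[1,0,0,2,0],[1,0,0,0,0]]'|f
```

```text
tool_pos: [0.5141, 0.0463, 0.0826]
force: [0.2, -0.6, -0.9]
tool_pos: [0.5141, 0.0462, 0.0806]
force: [0.3, 0.3, -0.4]
tool_pos: [0.5141, 0.0462, 0.0787]
force: [-0.2, 0.6, 0.1]
tool_pos: [0.514, 0.0463, 0.0723]
force: [-0.4, 0.3, -0.0]
tool_pos: [0.514, 0.0463, 0.0644]
force: [-0.9, 0.5, -0.7]
```

Threaded. Now the approach to contact, expected at about TCP z 0.052.

```bash
f(){ egrep 'pos|force:' | grep -v grip; }
python3 -m handwheel '[[1,0,0,3,0],[1,0,0,3,0],[1,0,0,2,0],[1,0,0,0,0]]'|f
python3 -m handwheel '[[1,0,0,1,0],[1,0,0,1,0],[1,0,0,0,0]]'|f
python3 -m handwheel '[[1,0,0,1,0],[1,0,0,0,0]]'|f
python3 -m handwheel '[[1,0,0,0.7,0],[1,0,0,0,0]]'|f
python3 -m handwheel '[[1,0,0,0.7,0],[1,0,0,0,0]]'|f
```

```text
tool_pos: [0.5139, 0.0462, 0.0563]
force: [-0.5, -0.1, -0.3]
tool_pos: [0.5142, 0.0462, 0.0548]
force: [-0.5, -0.6, -0.3]
tool_pos: [0.5142, 0.0463, 0.0538]
force: [0.7, -0.0, -0.2]
tool_pos: [0.5142, 0.0463, 0.0531]
force: [0.4, -0.3, -1.2]
tool_pos: [0.5142, 0.0463, 0.0524]
force: [0.0, -0.0, 0.1]
```

```bash
f(){ egrep 'pos|force:' | grep -v grip; }
python3 -m handwheel '[[1,0,0,0.7,0],[1,0,0,0,0]]'|f
python3 -m handwheel '[[1,0,0,0.4,0],[1,0,0,0,0]]'|f
```

```text
tool_pos: [0.5143, 0.0462, 0.0519]
force: [-1.0, -1.4, 0.5]
tool_pos: [0.5143, 0.0462, 0.0518]
force: [-1.1, 0.3, 3.2]
```

Seated. Release, rise, and go over the thin ring.

```bash
python3 -m handwheel '[[0.0,0,0,-0.5,0],[-1,0,0,0,0],[-1,0,0,0,0],[-1,0,0,0,0],[-1,0,0,0,0]]'
python3 -m handwheel '[[-1,0,0,-20,0],[-1,0,0,-40,0],[-1,0,0,-40,0],[-1,28,9,0,0],[-1,30,10,0,0]]' >/dev/null
python3 -m handwheel '[[-1,30,10,0,0],[-1,30,10,0,0],[-1,30,10,0,0],[-1,30,10,0,0],[-1,22,5.5,0,0]]' >/dev/null
python3 -m handwheel '[[-1,0,0,45,0],[-1,0,0,45,0],[-1,0,0,0,0],[-1,0,0,0,0],[-1,0,0,0,0]]'
python3 - <<'E'
from h import *
S=ctrl.read_camera('side'); f=S['frame']
cv2.imwrite('pics/g5.png',np.hstack([cv2.resize(x,(400,400),interpolation=cv2.INTER_CUBIC)[:,:,::-1] for x in (f[240:320,300:380],f[325:405,220:300])]))
E
```

```text
clock: 26.8
tool_pos: [0.5142, 0.0463, 0.0518]
tcp_rot: [-3.141, -0.0, 1.571]
force: [-0.4, -0.2, 0.1]
width: 0.0855
grip_force: 0.0
clock: 28.3
tool_pos: [0.5803, 0.2466, 0.0654]
tcp_rot: [3.137, -0.002, 1.57]
force: [0.8, -0.8, 1.1]
width: 0.0851
grip_force: 0.0
```

View pics/g5.png

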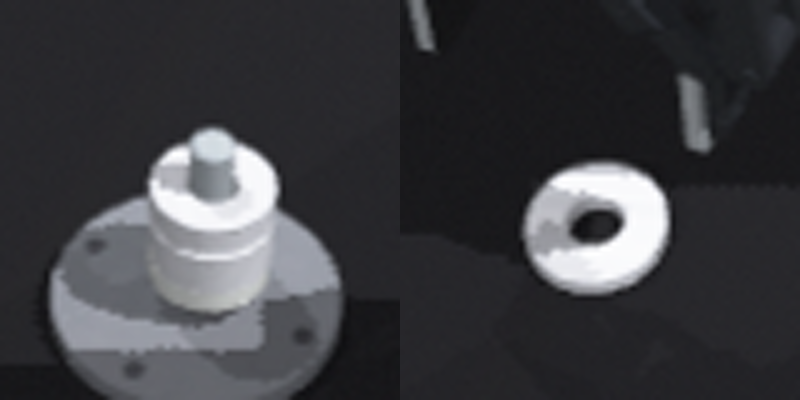

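Both rings are seated on the post (left crop). The thin ring is at crop right (597,225), between the fingers. Going down.

```bash
python3 -m handwheel '[[-1,0,-1,30,0],[-1,0,0,20,0],[-1,0,0,10,0],[-1,0,0,0,0],[-1,0,0,0,0]]'
python3 -m handwheel '[[-1,0,0,4.5,0],[-1,0,0,0,0],[-1,0,0,0,0]]'
```

```text
clock: 28.85
tool_pos: [0.5788, 0.2466, 0.0039]
tcp_rot: [3.139, -0.001, 1.571]
force: [1.4, 0.6, 0.7]
width: 0.0857
grip_force: 0.0
clock: 29.15
tool_pos: [0.578, 0.2463, -0.0021]
tcp_rot: [3.141, -0.0, 1.571]
force: [-0.0, -0.2, -0.3]
width: 0.0853
grip_force: 0.0
```

```bash
python3 -m handwheel '[[0.0,0,0,0,0],[0.3,0,0,0,0],[0.6,0,0,0,0],[1,0,0,0,0],[1,0,0,0,0]]'
python3 -c "from h import *;p=ctrl.get_state()['tool_pos'];print(p)"
python3 -m handwheel '[[1,0,0,0,0],[1,0,0,-5,0]]'
```

```text
clock: 29.65
tool_pos: [0.5783, 0.2465, -0.0017]
tcp_rot: [3.14, -0.001, 1.571]
force: [0.2, 0.3, 4.2]
width: 0.0435
grip_force: 63.4
[ 0.57829395  0.24645777 -0.00171881]
clock: 29.85
tool_pos: [0.5771, 0.246, 0.0015]
tcp_rot: [-3.14, 0.001, 1.571]
force: [-0.3, -0.8, -0.5]
width: 0.0436
grip_force: 61.3
```

```bash
python3 -m handwheel '[[1,0,0,-20,0],[1,0,0,-40,0],[1,0,0,-38,0],[1,-20,-6,0,0],[1,-30,-10,0,0]]' >/dev/null
python3 -m handwheel '[[1,-30,-10,0,0],[1,-30,-10,0,0],[1,-30,-10,0,0],[1,-30,-10,0,0],[1,-20,-6,0,0]]' >/dev/null
python3 -m handwheel '[[1,-10,-2,0,0],[1,0,0,0,0],[1,0,0,0,0],[1,0,0,0,0]]'
python3 - <<'E'
from h import *
S=ctrl.read_camera('side'); cv2.imwrite('pics/g6.png',cv2.resize(S['frame'][220:320,290:390],(500,500),interpolation=cv2.INTER_CUBIC)[:,:,::-1])
E
```

```text
clock: 31.25
tool_pos: [0.5139, 0.0472, 0.1003]
tcp_rot: [-3.141, -0.0, 1.572]
force: [0.0, -0.7, -0.4]
width: 0.0438
grip_force: 61.2
```

View pics/g6.png

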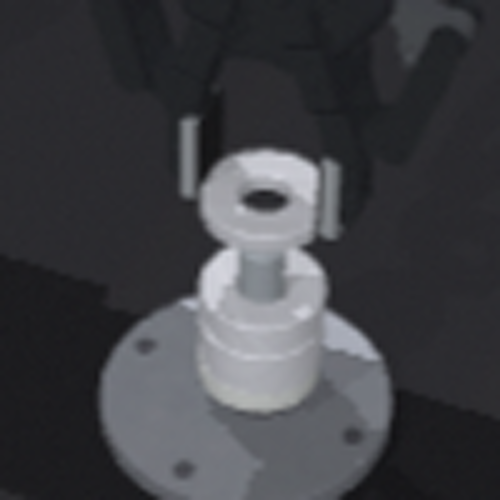

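Thin ring bore is at (342.6,259), above the post. Computing its position relative to the earlier fits.

```bash
python3 - <<'E'
from h import *
S=ctrl.read_camera('side')
r=atz(S,342.6,259,.110);print(r, np.array([.5140-.0013,.0517])-r[:2])
E
python3 -m handwheel '[[1,0,0,7,0],[1,0,0,0,0],[1,0,0,0,0]]'
```

```text
[0.51247705 0.05257043 0.11      ] [ 0.00022295 -0.00087043]
clock: 31.65
tool_pos: [0.5134, 0.0464, 0.0928]
tcp_rot: [-3.14, 0.0, 1.571]
force: [-1.0, -0.8, -0.4]
width: 0.0436
grip_force: 61.2
```

```bash
f(){ egrep 'pos|force:' | grep -v grip; }
python3 -m handwheel '[[1,0,0.5,4,0],[1,0,0,3,0],[1,0,0,0,0]]'|f
python3 -m handwheel '[[1,0,0,1,0],[1,0,0,0,0],[1,0,0,0,0]]'|f
python3 -m handwheel '[[1,0,0,1,0],[1,0,0,0,0],[1,0,0,0,0]]'|f
python3 -m handwheel '[[1,0,0,1,0],[1,0,0,0,0],[1,0,0,0,0]]'|f
python3 -m handwheel '[[1,0,0,1,0],[1,0,0,0,0],[1,0,0,0,0]]'|f
python3 -m handwheel '[[1,0,0,1,0],[1,0,0,0,0],[1,0,0,0,0]]'|f
```

```text
tool_pos: [0.5139, 0.0462, 0.0857]
force: [-0.6, -0.2, 0.7]
tool_pos: [0.5143, 0.0462, 0.0855]
force: [-0.2, 0.2, -0.3]
tool_pos: [0.5142, 0.0462, 0.0844]
force: [-0.6, -0.0, -0.5]
tool_pos: [0.5142, 0.0462, 0.0833]
force: [0.7, -0.2, 0.2]
tool_pos: [0.5142, 0.0463, 0.0823]
force: [0.2, 0.4, -0.2]
tool_pos: [0.5142, 0.0463, 0.0814]
force: [0.2, 0.9, -0.7]
```

```bash
f(){ egrep 'pos|force:' | grep -v grip; }
python3 -m handwheel '[[1,0,0,1,0],[1,0,0,1,0],[1,0,0,0,0]]'|f
python3 -m handwheel '[[1,0,0,1,0],[1,0,0,1,0],[1,0,0,0,0]]'|f
python3 -m handwheel '[[1,0,0,2,0],[1,0,0,2,0],[1,0,0,2,0],[1,0,0,2,0],[1,0,0,0,0]]'|f
python3 -m handwheel '[[1,0,0,2,0],[1,0,0,2,0],[1,0,0,0,0]]'|f
python3 -m handwheel '[[1,0,0,0.7,0],[1,0,0,0,0]]'|f
python3 -m handwheel '[[1,0,0,0.7,0],[1,0,0,0,0]]'|f
```

```text
tool_pos: [0.5141, 0.0463, 0.0791]
force: [0.1, -0.2, -1.2]
tool_pos: [0.5141, 0.0463, 0.0772]
force: [-0.6, 0.0, -0.1]
tool_pos: [0.514, 0.0462, 0.0689]
force: [-0.6, 0.5, -0.5]
tool_pos: [0.514, 0.0462, 0.065]
force: [0.6, -0.6, -0.1]
tool_pos: [0.5142, 0.0462, 0.0646]
force: [0.3, 0.2, 0.1]
tool_pos: [0.5142, 0.0463, 0.0639]
force: [0.5, -0.1, -0.9]
```

```bash
f(){ egrep 'pos|force:' | grep -v grip; }
python3 -m handwheel '[[1,0,0,0.7,0],[1,0,0,0,0]]'|f
python3 -m handwheel '[[1,0,0,0.7,0],[1,0,0,0,0],[1,0,0,0,0]]'|f
python3 -m handwheel '[[1,0,0,0.4,0],[1,0,0,0,0],[1,0,0,0,0]]'|f
python3 -m handwheel '[[1,0,0,0.4,0],[1,0,0,0,0],[1,0,0,0,0]]'|f
```

```text
tool_pos: [0.5142, 0.0463, 0.0632]
force: [-0.6, 0.6, -1.6]
tool_pos: [0.5142, 0.0463, 0.0626]
force: [0.9, -0.3, 0.3]
tool_pos: [0.5143, 0.0462, 0.0624]
force: [-1.6, -0.5, 2.6]
tool_pos: [0.5144, 0.0463, 0.0624]
force: [-3.0, 0.0, 4.9]
```

Seated. Now a slow push down, still holding the top ring.

```bash
f(){ egrep 'pos|force:' | grep -v grip; }
python3 -m handwheel '[[1,0,0,0.5,0],[1,0,0,0,0]]'|f
python3 -m handwheel '[[1,0,0,0.7,0],[1,0,0,0,0]]'|f
python3 -m handwheel '[[1,0,0,0.7,0],[1,0,0,0,0]]'|f
python3 -m handwheel '[[1,0,0,0.7,0],[1,0,0,0,0]]'|f
```

```text
tool_pos: [0.5144, 0.0463, 0.0618]
force: [-2.5, 0.5, 5.0]
tool_pos: [0.5144, 0.0463, 0.0611]
force: [-1.6, -0.3, 5.2]
tool_pos: [0.5144, 0.0463, 0.0603]
force: [-1.3, 0.0, 5.9]
tool_pos: [0.5144, 0.0463, 0.0596]
force: [-1.9, 0.6, 4.5]
```

Sliding at about 6 N (plus the ring weights). Carrying on; end expected at about TCP z 0.052.

```bash
f(){ egrep 'pos|force:' | grep -v grip; }
python3 -m handwheel '[[1,0,0,0.7,0],[1,0,0,0.7,0],[1,0,0,0.7,0],[1,0,0,0.7,0],[1,0,0,0,0]]'|f
python3 -m handwheel '[[1,0,0,0.7,0],[1,0,0,0.7,0],[1,0,0,0.7,0],[1,0,0,0,0]]'|f
python3 -m handwheel '[[1,0,0,0.7,0],[1,0,0,0.5,0],[1,0,0,0,0]]'|f
python3 -m handwheel '[[1,0,0,0.4,0],[1,0,0,0,0]]'|f
```

```text
tool_pos: [0.5144, 0.0462, 0.0567]
force: [-1.7, 0.1, 3.9]
tool_pos: [0.5143, 0.0463, 0.0546]
force: [-1.2, -0.0, 5.3]
tool_pos: [0.5143, 0.0462, 0.0534]
force: [-1.8, -0.1, 4.4]
tool_pos: [0.5143, 0.0463, 0.053]
force: [-2.0, -0.2, 5.0]
```

```bash
f(){ egrep 'pos|force:' | grep -v grip; }
python3 -m handwheel '[[1,0,0,0.4,0],[1,0,0,0,0]]'|f
python3 -m handwheel '[[1,0,0,0.4,0],[1,0,0,0,0]]'|f
python3 -m handwheel '[[1,0,0,0.4,0],[1,0,0,0,0]]'|f
python3 -m handwheel '[[1,0,0,0.4,0],[1,0,0,0,0]]'|f
```

```text
tool_pos: [0.5143, 0.0462, 0.0526]
force: [-1.6, -0.0, 4.4]
tool_pos: [0.5143, 0.0463, 0.0521]
force: [-2.3, -0.6, 4.8]
tool_pos: [0.5144, 0.0463, 0.0521]
force: [-2.0, 0.3, 6.5]
tool_pos: [0.5144, 0.0462, 0.052]
force: [-3.3, -0.1, 8.6]
```

```bash
python3 -m handwheel '[[1,0,0,0.5,0],[1,0,0,0,0],[1,0,0,0,0]]' | egrep 'pos|force:'
python3 -m handwheel '[[1,0,0,-1.2,0],[1,0,0,0,0],[0.2,0,0,0,0],[-0.3,0,0,0,0],[-1,0,0,0,0]]' | egrep 'pos|force:'
python3 -m handwheel '[[-1,0,0,0,0],[-1,0,0,0,0],[-1,0,0,-15,0],[-1,0,0,-30,0],[-1,0,0,-40,0]]' >/dev/null
python3 -m handwheel '[[-1,0,0,-40,0],[-1,0,0,0,0],[-1,0,0,0,0]]'
python3 - <<'E'
from h import *
S=ctrl.read_camera('side'); cv2.imwrite('pics/end.png',cv2.resize(S['frame'][230:330,290:390],(500,500),interpolation=cv2.INTER_CUBIC)[:,:,::-1])
E
```

```text
tool_pos: [0.5144, 0.0463, 0.052]
force: [-4.1, 0.1, 10.9]
grip_force: 63.7
tool_pos: [0.5139, 0.0462, 0.0509]
force: [-0.1, 1.1, -0.4]
grip_force: 0.0
clock: 40.95
tool_pos: [0.515, 0.0463, 0.1792]
tcp_rot: [3.138, -0.0, 1.571]
force: [0.4, 0.1, -0.5]
width: 0.0853
grip_force: 0.0
```

View pics/end.png

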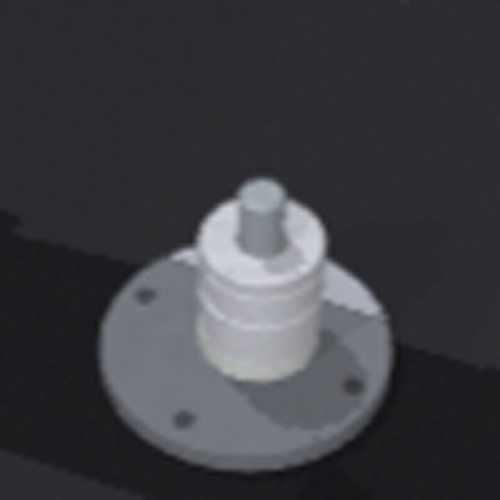

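All three rings lie flat around the post at crop (262,245), with the collar down and the gripper clear. Handing in.

```bash
python3 -c "
from workcell import ctrl
print(ctrl.job_done())"
```

```text
the job is handed in; nothing more can be done
None
```

I threaded the three rings in order (thickest at the bottom) and pressed the collar down until it stopped solidly at about 11 N. I then released the stack and handed in at about 41 s; no verdict came back. My first try at the middle ring closed on its top and nudged it a few mm, and the second grasp held.

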